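Sort gauge pins and present the odd one to the optical sensor

TASK

Stand the short pin and the long pin upright in the rows whose brass master pins have the same length, and let go of them. Then carry the third, middle-length pin clear of the magnetic bases and over the yellow guard rail, and finish while holding it still in the gripper, upright and centred over the sensor's red eye, about 1 cm above it. Do not touch the sensor or its rail at any time, and leave the two magnetic bases and the steel ring where they are.

Things in the scene. Friction and masses are not known exactly. Their poses are not given: they have to be found in the camera images.
- pin_short_center (a point): one of three look-alike bright steel gauge pins, a plain cylinder 24 mm in diameter, the short one, 50 mm long, loose, standing upright on the bench at the start; mass 0.15 to 0.35 kg. The point is its centre, half-way up (25 mm above its foot); z along the pin
- pin_mid_center (a point): one of three look-alike bright steel gauge pins, a plain cylinder 24 mm in diameter, the middle-length one, 65 mm long, loose, standing upright on the bench at the start; mass 0.15 to 0.35 kg. The point is its centre, half-way up (32.5 mm above its foot); z along the pin
- pin_long_center (a point): one of three look-alike bright steel gauge pins, a plain cylinder 24 mm in diameter, the long one, 80 mm long, loose, standing upright on the bench at the start; mass 0.15 to 0.35 kg. The point is its centre, half-way up (40 mm above its foot); z along the pin
- rack_short: the short row: a shallow grey metal tray with a blue rim, fixed to the bench, 52 mm (x) by 150 mm (y), floor 4 mm thick, rim 4 mm wide standing to 8 mm above the bench, 44 mm wide inside. A fixed brass master pin 24 mm in diameter and 50 mm long stands in it on the centre line, 52 mm from the tray's middle towards its own +y, showing which length belongs here; the rest of the row is free. Origin at the middle of its underside, on the bench; y along the row, z up
- rack_long: the long row: a shallow grey metal tray with a blue rim, fixed to the bench, 52 mm (x) by 150 mm (y), floor 4 mm thick, rim 4 mm wide standing to 8 mm above the bench, 44 mm wide inside. A fixed brass master pin 24 mm in diameter and 80 mm long stands in it on the centre line, 52 mm from the tray's middle towards its own +y, showing which length belongs here; the rest of the row is free. Origin at the middle of its underside, on the bench; y along the row, z up
- sensor: the upward-looking optical sensor, fixed to the bench: a dark base plate 170 x 170 mm and 6 mm thick, an aluminium block 64 x 64 mm up to 42 mm, a black disc of 40 mm diameter on it up to 44 mm and the red eye on top at 45 mm. A yellow guard rail of 8 mm round bar on four corner posts runs round the edge: a square of 158 mm between bar centres, its top 65 mm above the bench, open above. Origin at the middle of its underside, z up
- eye (a point): the centre of the top face of the sensor's red eye (24 mm in diameter), 45 mm above the bench; z up
- magbase_a: bystander: a loose magnetic base, dark steel block 60 x 50 mm and 50 mm high with a yellow top and a black switch knob, 72 mm high in all, standing between the pins and the sensor, 0.95 kg. Origin at the middle of its underside
- magbase_b: bystander: a loose magnetic base, dark steel block 60 x 50 mm and 50 mm high with a yellow top and a black switch knob, 72 mm high in all, standing between the pins and the sensor, 0.95 kg. Origin at the middle of its underside
- steel_ring: bystander: a loose turned steel ring lying flat, 110 mm outside and 72 mm inside diameter, 28 mm high, 0.9 kg. Origin at the middle of its underside
Not all that is in view belongs to the job. Leave any orange or turquoise look-alike of the part that bears pin_short_center alone. What is shaped like the rack_long but brown is not meant.

How it is judged:
By the outcome, as a careful person would: the job done as asked, in the order asked, and still so for the second after the job is handed in, while the arm keeps its last pose, push and grip.
It also fails if it takes over 67 s, if anything falls off the work surface, if the arm or the gripper's body presses on something with over 40 N, if the wrist force passes 120 N, or if a joint passes its speed limit or range.

ROBOT

A 6-joint arm with a two-finger parallel gripper is mounted at the origin on the work surface. World frame = base frame: x ahead of the robot, y to its left, z up, the work surface at z = 0. Lengths are in m, angles in degrees, forces in N, time in s.
With the tool pointing down it reaches from about 0.3 to 0.75 m from the base axis. Payload 8.5 kg.
Tool frame: the origin (TCP) lies on the centre line of the jaws, within the pads' length; the fingertips stand 19 mm ahead of it and the grasp point (between the pads) is the TCP (env.tcp_to_tips is the z of the fingertips in the tool frame, in m); z points along the fingers, y is the line along which they close (so a half turn about z gives the same grasp; the last joint's range is limited). The gripper opens to 85 mm and grips with 20 to 120 N. Pads are 22 mm wide; open, the fingers measure 114 mm over their backs; the gripper's body (76 mm by 85 mm) begins 54 mm behind the grasp point. The pads swing forward as they close: fully open they stand 13 mm farther back than shut.
Start: joints at [-80.804, 21.807, 74.336, -0, 83.858, -12.336], TCP at [0.202, -0.512, 0.25] pointing down, gripper open.
Joint ranges: [-178.18, 178.18], [-50.72, 133.34], [12.68, 142.11], [-81.47, 261.47], [9.98, 163.14], [-165.26, 165.26]. Speed limits (degrees/s): [136.94, 136.94, 180, 180, 180, 180].

INTERFACE

Orientations are given as a 3x3 rotation matrix whose columns are the frame's x, y, z axes.
In Python, from rig import env gives the robot as it stands.
- The arm moves only by the tool servo_tool, never from a script. Its argument "steps" is a list of rows, each an object of numbers: "tx", "ty", "tz": the shift along the world's x, y, z in cm; "yaw": the turn about the world's z in degrees; "claw": the finger opening in cm, from 0 to 8.54. In form: [{"tx": .., "ty": .., "tz": .., "yaw": .., "claw": ..}, ...]. A call has 1 to 20 rows; each row shifts and turns the commanded pose from where the row before left it; what a row does not reach is not made up. A row lasts 1/10 s, in which the tool goes at most 50 mm and 8.59 degrees, less where a joint would pass 70% of its speed; a pose out of reach is approached as far as the arm can. A call with a gripper value outside its range is refused whole. The fingers move at their own pace and stop on an object; "newtons" is the grip in N (left out, the last holds). Time passes only in rows, so rows that do not move let the fingers close. It gives the time, the measured TCP pose, the force, the opening and the grip force at its end, in the units of the state.
- env.observe(): the state, without advancing time (a new reading comes with each control period).
- env.get_image(name): name is "side" or "top" or "wrist"; returns (picture, depth): 400x640x3 uint8, red, green, blue; 400x640 float32, m along the optical axis (not along the pixel's ray), 0 where there is no reading.
- env.camera_model(name): a dict with "fovy" (degrees; the focal length in pixels is half the picture's height over the tangent of half this angle, whatever the lens; pixels are square), "cx", "cy" (the principal point, pixels), "T" (4x4, takes a point from camera to world coordinates). Camera axes: x right, y down, z forward; pixel columns grow to the right and rows downward; lengths in m; the calibration is good to about 2 mm. The wrist camera is an equidistant fisheye: a pixel r from the principal point sees the ray r / f radians off the axis. A picture is of the moment at which its call begins: read the wrist's pose just before it. camera_model takes no time and is no camera call; for the wrist camera it gives the pose at the moment of the call.
- env.close_job(): hands the job in; it is judged then, once.
The state is a dict: "time_s": time; "q": joint angles; "qvel": joint speeds; "joint_efforts": joint torques, N m; "position": TCP position; "tool_rot": TCP orientation; "ft_force": force on the tool from outside, world axes, zero at the start; "wrist_torque": the same for the moment, N m; "grip_width": finger opening in m; "gripper_force": force on a finger pad.
Only numpy, scipy, OpenCV 4.12 (cv2) and the standard library are available. Lean on these libraries where they do the work, as an engineer would, in place of code of your own. Each camera call takes 0.05 s, during which the arm holds its last target. There are 200 camera calls.

## Working session

There is one attempt and no reset: what is moved stays moved. The work goes in short steps, Python scripts to look and compute and a tool call to move; the robot and the scene stay as the last step left them, time stands still between calls to the robot, and variables do not carry over. Pictures are saved under pics/ and viewed, at most 10 in all, crops included, and the job is handed in when it is done.

Besides the shell and the picture viewer there is one more tool, called after "Emit:" in YAML: its name, and indented under it one key for each argument. servo_tool: Moves the arm, as the interface text tells. Its arguments: {"type":"object","properties":{"steps":{"type":"array"},"newtons":{"type":"number"}},"required":["steps"]}

```bash
mkdir -p pics; cat > h.py <<'E'
import numpy as np, cv2
from rig import env
def snap(n,tag):
    m=env.camera_model(n); p,d=env.get_image(n)
    np.savez(f'pics/{tag}.npz',p=p,d=d,T=np.array(m['T']),k=[m['fovy'],m['cx'],m['cy']])
    cv2.imwrite(f'pics/{tag}.png',p[:,:,::-1]); return m,p,d
def load(tag): return np.load(f'pics/{tag}.npz')
def world(tag):
    z=load(tag); d=z['d']; f=200/np.tan(np.radians(z['k'][0]/2)); v,u=np.mgrid[:400,:640]
    P=np.stack([(u-z['k'][1])/f*d,(v-z['k'][2])/f*d,d],-1)
    W=P@z['T'][:3,:3].T+z['T'][:3,3]; W[d==0]=np.nan; return W
E
python3 - <<'E'
from h import *
for n in('top','side'):
    m,p,d=snap(n,n+'0'); print(n,m['fovy'],m['cx'],m['cy'],np.round(m['T'],3).tolist())
o=env.observe(); print(o['time_s'],o['grip_width'],o['ft_force'],np.round(o['tool_rot'],3).tolist())
E
```

```text
top 56.192257593978475 319.73173067005183 200.22974132156543 [[-0.004, -0.982, 0.191, 0.443], [-1.0, 0.005, 0.005, -0.017], [-0.006, -0.191, -0.982, 1.061], [0.0, 0.0, 0.0, 1.0]]
side 47.395143193074986 316.20659655515857 197.11144193071328 [[-0.807, -0.378, 0.453, 0.184], [-0.59, 0.542, -0.598, 0.597], [-0.019, -0.751, -0.661, 0.722], [0.0, 0.0, 0.0, 1.0]]
0.1 0.085275558027554 [-0.01453481  0.09635111  1.02779744] [[0.93, 0.367, -0.0], [0.367, -0.93, 0.001], [0.0, -0.001, -1.0]]
```

View pics/top0.png

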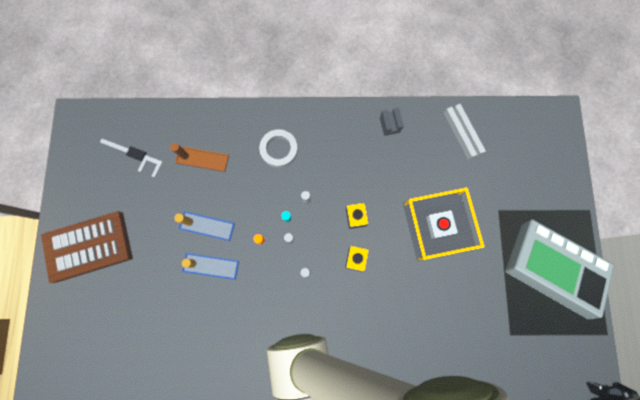

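View pics/side0.png

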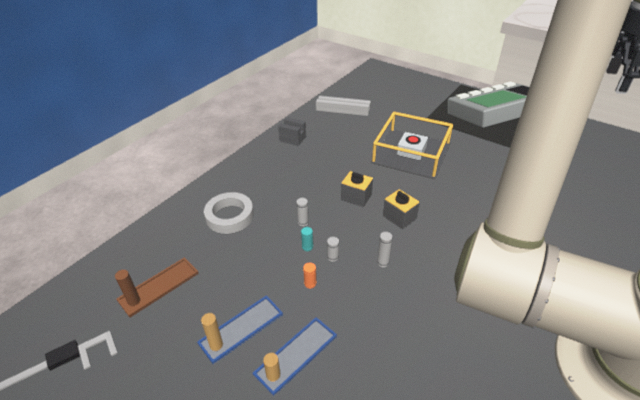

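The top view shows bright steel pins at (306,196), (289,238) and (305,272). The look-alikes are turquoise at (286,216), orange at (259,239) and a brown tray at (200,158). The blue trays are at (207,226) and (210,267), the magnetic bases at (357,215) and (357,258), and the eye at (444,224). In the side view, the steel pins are at (303,212) looking middle, (333,249) short and (385,250) long. I'll check this with depth.

```bash
cat > m.py <<'E'
from h import *
W=world('top0'); p=load('top0')['p']
def top(u,v,r,name,zmin=.02):
    B=W[v-r:v+r+1,u-r:u+r+1].reshape(-1,3); B=B[np.isfinite(B[:,2])]
    zt=np.percentile(B[:,2],97) if len(B)else 0; S=B[(B[:,2]>zt-.008)]
    c,rr=cv2.minEnclosingCircle((S[:,:2]*1000).astype(np.float32))
    print(name,'z',round(zt,4),'mean',S[:,:2].mean(0).round(4),'circ',np.round(c,1),round(rr,1),len(S))
for a in [(306,196,9,'pinA'),(289,238,9,'pinB'),(305,272,9,'pinC'),(286,216,8,'turq'),(259,239,8,'orange'),(180,218,9,'mFar'),(187,263,9,'mNear'),(444,224,6,'eye'),(278,148,22,'ring')]: top(*a)
hsv=cv2.cvtColor(p,cv2.COLOR_RGB2HSV)
blue=(cv2.inRange(hsv,(100,60,40),(130,255,255))>0)
n,l,st,c=cv2.connectedComponentsWithStats(cv2.morphologyEx(blue.astype(np.uint8),cv2.MORPH_CLOSE,np.ones((5,5))))
for i in range(1,n):
    if st[i,4]>300:
        X=W[(l==i)]; X=X[np.isfinite(X[:,2])&(X[:,2]<.015)]
        print('tray',c[i].round(),cv2.minAreaRect((X[:,:2]*1000).astype(np.float32)),X[:,2].mean())
yel=cv2.inRange(hsv,(22,120,90),(35,255,255))
n,l,st,c=cv2.connectedComponentsWithStats(yel)
for i in range(1,n):
    if st[i,4]>40:
        X=W[(l==i)]; X=X[np.isfinite(X[:,2])&(X[:,2]>.045)]
        print('yel',c[i].round(),cv2.minAreaRect((X[:,:2]*1000).astype(np.float32)),np.median(X[:,2]))
E
python3 m.py; python3 - <<'E'
import cv2
p=cv2.imread('pics/side0.png')[180:400,180:460]
cv2.imwrite('pics/crop.png',cv2.resize(p,None,fx=2.7,fy=2.7,interpolation=cv2.INTER_CUBIC))
E
```

```text
pinA z 0.0654 mean [0.6505 0.0286] circ [650.8  28.6] 11.7 61
pinB z 0.0506 mean [0.5378 0.0746] circ [538.   74.9] 11.5 59
pinC z 0.0811 mean [0.445  0.0287] circ [445.3  28.8] 12.0 70
turq z 0.0513 mean [0.5974 0.0827] circ [597.4  83.3] 11.8 60
orange z 0.0508 mean [0.5352 0.1565] circ [535.4 157.3] 12.3 65
mFar z 0.0843 mean [0.5874 0.3616] circ [587.9 362. ] 12.2 71
mNear z 0.0541 mean [0.4711 0.3454] circ [471.1 345.8] 11.7 67
eye z 0.0477 mean [ 0.5733 -0.3496] circ [ 573.1 -349.4] 23.1 163
ring z 0.0294 mean [0.8001 0.1095] circ [801.2 109.9] 55.1 631
tray [208. 226.] ((577.823974609375, 312.79736328125), (156.92828369140625, 57.272708892822266), 76.51750183105469) 0.0039018054401114386
tray [212. 266.] ((464.62200927734375, 297.0904846191406), (156.93373107910156, 56.87580108642578), 81.45297241210938) 0.003828327649546542
yel [444. 223.] ((574.4515380859375, -348.0889892578125), (165.74949645996094, 167.643310546875), 11.244114875793457) 0.0635831427292578
yel [357. 215.] ((599.1572875976562, -112.1258316040039), (58.83844757080078, 49.861473083496094), 8.824455261230469) 0.053347690278207516
yel [357. 258.] ((481.677490234375, -109.94652557373047), (49.47350311279297, 58.57820510864258), 78.09495544433594) 0.05340467579132535
```

View pics/crop.png

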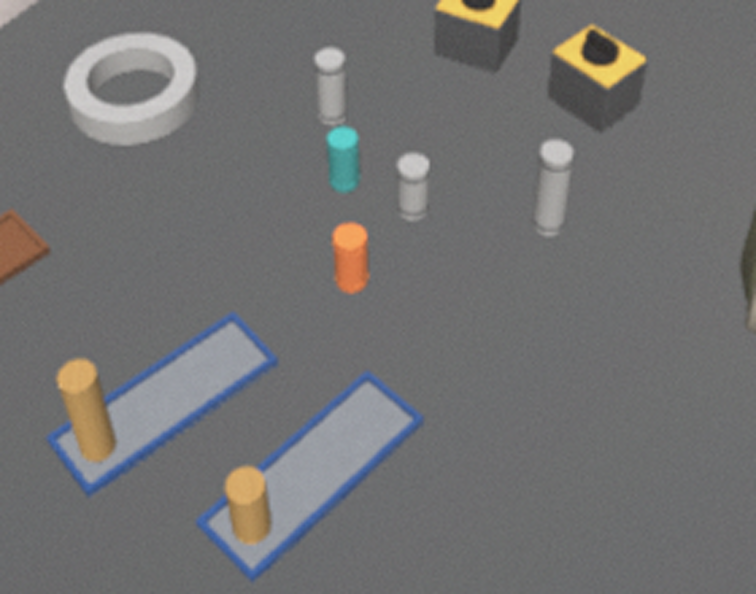

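Heights and positions agree in both views. Short is B at (0.538, 0.075), long is C at (0.445, 0.029) and middle is A at (0.651, 0.029). The near tray is the short row (master height 50 mm + 4 mm floor) and the far blue tray is the long row. Next I move above the short pin.

Emit:
servo_tool:
  steps:
    - {"tx":0.8,"ty":1.5,"claw":5.5}
    - {"tx":1.7,"ty":3,"claw":5.5}
    - {"tx":1.7,"ty":3,"claw":5.5}
    - {"tx":1.7,"ty":3,"claw":5.5}
    - {"tx":1.7,"ty":3,"claw":5.5}
    - {"tx":1.7,"ty":3,"claw":5.5}
    - {"tx":1.7,"ty":3,"claw":5.5}
    - {"tx":1.7,"ty":3,"claw":5.5}
    - {"tx":1.7,"ty":3,"claw":5.5}
    - {"tx":1.7,"ty":3,"claw":5.5}
    - {"tx":1.7,"ty":3,"claw":5.5}
    - {"tx":1.7,"ty":3,"claw":5.5}
    - {"tx":1.7,"ty":3,"claw":5.5}
    - {"tx":1.7,"ty":3,"claw":5.5}
    - {"tx":1.7,"ty":3,"claw":5.5}
    - {"tx":1.7,"ty":3,"claw":5.5}
    - {"tx":1.7,"ty":3,"claw":5.5}
    - {"tx":1.7,"ty":3,"claw":5.5}
    - {"tx":1.7,"ty":3,"claw":5.5}
    - {"tx":1.7,"ty":3,"tz":-4,"claw":5.5}

```text
invalid input at $.steps[0]: expected keys tx, ty, tz, yaw, claw
```

Emit:
servo_tool:
  steps:
    - {"tx":0.8,"ty":1.5,"tz":0,"yaw":0,"claw":5.5}
    - {"tx":1.7,"ty":3,"tz":0,"yaw":0,"claw":5.5}
    - {"tx":1.7,"ty":3,"tz":0,"yaw":0,"claw":5.5}
    - {"tx":1.7,"ty":3,"tz":0,"yaw":0,"claw":5.5}
    - {"tx":1.7,"ty":3,"tz":0,"yaw":0,"claw":5.5}
    - {"tx":1.7,"ty":3,"tz":0,"yaw":0,"claw":5.5}
    - {"tx":1.7,"ty":3,"tz":0,"yaw":0,"claw":5.5}
    - {"tx":1.7,"ty":3,"tz":0,"yaw":0,"claw":5.5}
    - {"tx":1.7,"ty":3,"tz":0,"yaw":0,"claw":5.5}
    - {"tx":1.7,"ty":3,"tz":0,"yaw":0,"claw":5.5}
    - {"tx":1.7,"ty":3,"tz":0,"yaw":0,"claw":5.5}
    - {"tx":1.7,"ty":3,"tz":0,"yaw":0,"claw":5.5}
    - {"tx":1.7,"ty":3,"tz":0,"yaw":0,"claw":5.5}
    - {"tx":1.7,"ty":3,"tz":0,"yaw":0,"claw":5.5}
    - {"tx":1.7,"ty":3,"tz":0,"yaw":0,"claw":5.5}
    - {"tx":1.7,"ty":3,"tz":0,"yaw":0,"claw":5.5}
    - {"tx":1.7,"ty":3,"tz":0,"yaw":0,"claw":5.5}
    - {"tx":1.7,"ty":3,"tz":0,"yaw":0,"claw":5.5}
    - {"tx":1.7,"ty":3,"tz":0,"yaw":0,"claw":5.5}
    - {"tx":1.7,"ty":3,"tz":0,"yaw":0,"claw":5.5}

```text
time_s: 2.1
position: [0.5333, 0.0748, 0.25]
tool_rot: [[0.93, 0.367, -0.001], [0.367, -0.93, -0.0], [-0.001, -0.0, -1.0]]
ft_force: [0.2, -0.9, 0.3]
grip_width: 0.0553
gripper_force: 0.0
```

```bash
cat >> h.py <<'E'
def wworld(tag):
    z=load(tag); d=z['d'].astype(float); f=200/np.tan(np.radians(z['k'][0]/2)); v,u=np.mgrid[:400,:640]
    a,b=u-z['k'][1],v-z['k'][2]; r=np.hypot(a,b)+1e-9; t=np.tan(np.minimum(r/f,1.5))
    P=np.stack([a/r*t*d,b/r*t*d,d],-1); W=P@z['T'][:3,:3].T+z['T'][:3,3]; W[(d==0)|(r/f>1.4)]=np.nan; return W
def discs(W,pts):
    for n,x,y,zt in pts:
        S=W[(abs(W[...,2]-zt)<.006)&(np.hypot(W[...,0]-x,W[...,1]-y)<.022)]
        if len(S)>5:
            c,r=cv2.minEnclosingCircle((S[:,:2]*1000).astype(np.float32)); print(n,S.mean(0).round(4),np.round(c,1),round(r,1),len(S))
        else: print(n,len(S))
PTS=[('mid',.6507,.0286,.065),('short',.538,.0748,.05),('long',.445,.0288,.08),('turq',.5974,.083,.05),('orange',.535,.157,.05),('mS',.471,.3456,.054),('mL',.5877,.3618,.084)]
E
python3 - <<'E'
from h import *
m,p,d=snap('wrist','w1'); print(m['fovy'],m['cx'],m['cy']); discs(wworld('w1'),PTS)
E
```

```text
65.70646984690485 314.7856231169891 196.1045666854671
mid [0.6521 0.0302 0.0666] [652.5  29.5] 12.3 446
short [0.5402 0.0752 0.052 ] [539.8  75. ] 12.5 399
long [0.4485 0.0297 0.0814] [447.1  29.1] 12.7 405
turq [0.5996 0.0835 0.052 ] [599.7  83.4] 12.4 414
orange [0.5377 0.1568 0.0517] [537.2 157.3] 12.3 411
mS [0.4735 0.3439 0.0551] [472.4 345.8] 12.4 257
mL [0.5892 0.3597 0.085 ] [589.9 362.2] 13.4 309
```

View pics/w1.png

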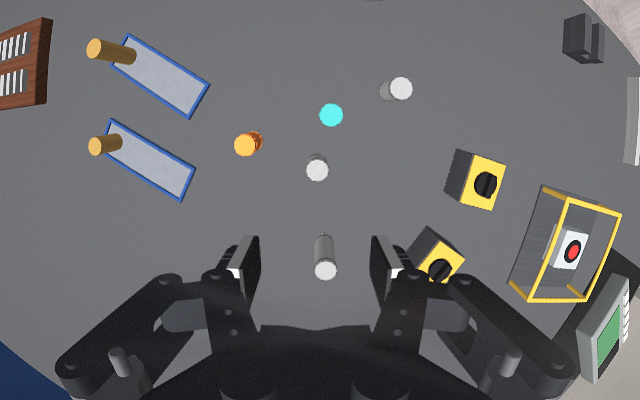

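Wrist view: short pin at (317,168), long at (325,268), middle at (400,88), orange at (246,143), turquoise at (331,114). Positions agree with the top camera to about 2 mm. I'll descend and grip the short pin.

Emit:
servo_tool:
  steps:
    - {"tx":0.6,"ty":0,"tz":-2,"yaw":0,"claw":5.5}
    - {"tx":0,"ty":0,"tz":-3,"yaw":0,"claw":5.5}
    - {"tx":0,"ty":0,"tz":-3,"yaw":0,"claw":5.5}
    - {"tx":0,"ty":0,"tz":-3,"yaw":0,"claw":5.5}
    - {"tx":0,"ty":0,"tz":-3,"yaw":0,"claw":5.5}
    - {"tx":0,"ty":0,"tz":-3,"yaw":0,"claw":5.5}
    - {"tx":0,"ty":0,"tz":-2,"yaw":0,"claw":5.5}
    - {"tx":0,"ty":0,"tz":-1.6,"yaw":0,"claw":5.5}
    - {"tx":0,"ty":0,"tz":-1.2,"yaw":0,"claw":5.5}
    - {"tx":0,"ty":0,"tz":0,"yaw":0,"claw":5.5}
    - {"tx":0,"ty":0,"tz":0,"yaw":0,"claw":3}
    - {"tx":0,"ty":0,"tz":0,"yaw":0,"claw":3}
    - {"tx":0,"ty":0,"tz":0,"yaw":0,"claw":1}
    - {"tx":0,"ty":0,"tz":0,"yaw":0,"claw":1}
    - {"tx":0,"ty":0,"tz":0,"yaw":0,"claw":1}
    - {"tx":0,"ty":0,"tz":0,"yaw":0,"claw":1}
  newtons: 60

```text
time_s: 3.75
position: [0.5393, 0.0734, 0.0333]
tool_rot: [[0.93, 0.367, 0.002], [0.367, -0.93, -0.0], [0.002, 0.001, -1.0]]
ft_force: [-0.5, 0.2, 6.1]
grip_width: 0.0228
gripper_force: 58.6
```

Emit:
servo_tool:
  steps:
    - {"tx":0,"ty":0,"tz":2,"yaw":0,"claw":1}
    - {"tx":0,"ty":0,"tz":3,"yaw":0,"claw":1}
    - {"tx":0,"ty":0,"tz":3,"yaw":0,"claw":1}
    - {"tx":-0.8,"ty":1.5,"tz":0,"yaw":0,"claw":1}
    - {"tx":-0.8,"ty":2.2,"tz":0,"yaw":0,"claw":1}
    - {"tx":-0.8,"ty":2.2,"tz":0,"yaw":0,"claw":1}
    - {"tx":-0.8,"ty":2.2,"tz":0,"yaw":0,"claw":1}
    - {"tx":-0.8,"ty":2.2,"tz":0,"yaw":0,"claw":1}
    - {"tx":-0.8,"ty":2.2,"tz":0,"yaw":0,"claw":1}
    - {"tx":-0.8,"ty":2.2,"tz":0,"yaw":0,"claw":1}
    - {"tx":-0.8,"ty":2.2,"tz":0,"yaw":0,"claw":1}
    - {"tx":-0.8,"ty":2.2,"tz":0,"yaw":0,"claw":1}
    - {"tx":-0.6,"ty":1.2,"tz":0,"yaw":0,"claw":1}
    - {"tx":0,"ty":0.1,"tz":-2,"yaw":0,"claw":1}
    - {"tx":0,"ty":0,"tz":-2,"yaw":0,"claw":1}
    - {"tx":0,"ty":0,"tz":-1.5,"yaw":0,"claw":1}
    - {"tx":0,"ty":0,"tz":-0.8,"yaw":0,"claw":1}
    - {"tx":0,"ty":0,"tz":0,"yaw":0,"claw":1}

```text
time_s: 5.55
position: [0.4602, 0.2771, 0.0483]
tool_rot: [[0.93, 0.367, -0.002], [0.367, -0.93, -0.001], [-0.002, -0.0, -1.0]]
ft_force: [-0.6, -0.0, -2.3]
grip_width: 0.0226
gripper_force: 59.0
```

```bash
python3 - <<'E'
from h import *
snap('wrist','w2'); snap('side','s2')
a=cv2.imread('pics/w2.png'); b=cv2.imread('pics/s2.png')[220:400,160:400]
cv2.imwrite('pics/c2.png',np.hstack([cv2.resize(a,(480,300))[:,:],cv2.resize(b,(320,240))[:240] if 0 else cv2.resize(b,(320,300))]))
E
```

```text
(no output)
```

View pics/c2.png

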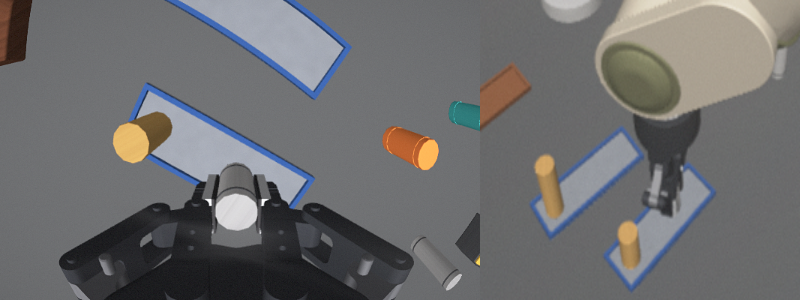

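The short pin (235,200 in the left half) is held inside the near tray and clear of its master. I'll lower it slowly.

Emit:
servo_tool:
  steps:
    - {"tx":0,"ty":0.1,"tz":-0.6,"yaw":0,"claw":1}
    - {"tx":0.1,"ty":0,"tz":-0.3,"yaw":0,"claw":1}
    - {"tx":0,"ty":0,"tz":-0.1,"yaw":0,"claw":1}
    - {"tx":0,"ty":0,"tz":0,"yaw":0,"claw":1}

```text
time_s: 6.05
position: [0.4619, 0.2784, 0.0393]
tool_rot: [[0.93, 0.367, -0.0], [0.367, -0.93, -0.0], [-0.0, 0.0, -1.0]]
ft_force: [-0.8, -0.3, -2.4]
grip_width: 0.0223
gripper_force: 59.0
```

Emit:
servo_tool:
  steps:
    - {"tx":0,"ty":0,"tz":-0.1,"yaw":0,"claw":1}
    - {"tx":0,"ty":0,"tz":-0.05,"yaw":0,"claw":1}
    - {"tx":0,"ty":0,"tz":0,"yaw":0,"claw":1}
    - {"tx":0,"ty":0,"tz":0,"yaw":0,"claw":1}

```text
time_s: 6.45
position: [0.4619, 0.2784, 0.0379]
tool_rot: [[0.93, 0.367, 0.0], [0.367, -0.93, 0.0], [0.0, 0.0, -1.0]]
ft_force: [0.4, 0.0, -1.3]
grip_width: 0.0225
gripper_force: 59.0
```

Emit:
servo_tool:
  steps:
    - {"tx":0,"ty":0,"tz":-0.05,"yaw":0,"claw":1}
    - {"tx":0,"ty":0,"tz":0,"yaw":0,"claw":1}
    - {"tx":0,"ty":0,"tz":0,"yaw":0,"claw":3}
    - {"tx":0,"ty":0,"tz":0,"yaw":0,"claw":3}
    - {"tx":0,"ty":0,"tz":0,"yaw":0,"claw":4.5}
    - {"tx":0,"ty":0,"tz":0,"yaw":0,"claw":4.5}
    - {"tx":0,"ty":0,"tz":0,"yaw":0,"claw":4.5}
    - {"tx":0,"ty":0,"tz":1,"yaw":0,"claw":4.5}
    - {"tx":0,"ty":0,"tz":2,"yaw":0,"claw":4.5}
    - {"tx":0,"ty":0,"tz":3,"yaw":0,"claw":4.5}
    - {"tx":0,"ty":0,"tz":3,"yaw":0,"claw":4.5}
    - {"tx":0,"ty":0,"tz":3,"yaw":0,"claw":4.5}
    - {"tx":0,"ty":0,"tz":0,"yaw":0,"claw":4.5}

```text
time_s: 7.75
position: [0.4633, 0.279, 0.1618]
tool_rot: [[0.93, 0.367, 0.008], [0.367, -0.93, 0.003], [0.008, 0.0, -1.0]]
ft_force: [0.7, -0.4, 0.1]
grip_width: 0.0454
gripper_force: 0.0
```

```bash
python3 - <<'E'
from h import *
snap('wrist','w3'); discs(wworld('w3'),PTS+[('placed',.462,.278,.054)])
E
```

```text
mid [0.6511 0.0328 0.0657] [652.9  30.4] 13.3 326
short 0
long [0.4477 0.0325 0.0808] [447.1  29.4] 13.4 354
turq [0.5987 0.0862 0.0511] [598.8  83.8] 12.9 426
orange [0.5369 0.1599 0.0514] [536.9 158.1] 12.4 592
mS [0.4731 0.3458 0.0559] [472.5 346.3] 12.1 735
mL [0.5832 0.3597 0.0851] [588.  361.8] 11.6 468
placed [0.4638 0.2796 0.0558] [463.1 279.4] 12.2 748
```

The short pin stands upright in its row at (0.463, 0.279). Next is the long pin.

Emit:
servo_tool:
  steps:
    - {"tx":-0.1,"ty":-1.5,"tz":0,"yaw":0,"claw":5.5}
    - {"tx":-0.15,"ty":-2.5,"tz":0,"yaw":0,"claw":5.5}
    - {"tx":-0.15,"ty":-2.5,"tz":0,"yaw":0,"claw":5.5}
    - {"tx":-0.15,"ty":-2.5,"tz":0,"yaw":0,"claw":5.5}
    - {"tx":-0.15,"ty":-2.5,"tz":0,"yaw":0,"claw":5.5}
    - {"tx":-0.15,"ty":-2.5,"tz":0,"yaw":0,"claw":5.5}
    - {"tx":-0.15,"ty":-2.5,"tz":0,"yaw":0,"claw":5.5}
    - {"tx":-0.15,"ty":-2.5,"tz":0,"yaw":0,"claw":5.5}
    - {"tx":-0.15,"ty":-2.5,"tz":0,"yaw":0,"claw":5.5}
    - {"tx":-0.15,"ty":-2.5,"tz":0,"yaw":0,"claw":5.5}
    - {"tx":-0.15,"ty":-1,"tz":0,"yaw":0,"claw":5.5}
    - {"tx":0,"ty":0,"tz":0,"yaw":0,"claw":5.5}

```text
time_s: 9.0
position: [0.4452, 0.0274, 0.1567]
tool_rot: [[0.931, 0.365, -0.002], [0.365, -0.931, 0.0], [-0.001, -0.001, -1.0]]
ft_force: [-0.2, 0.1, -0.6]
grip_width: 0.0552
gripper_force: 0.0
```

Emit:
servo_tool:
  steps:
    - {"tx":0.1,"ty":0.1,"tz":-1.5,"yaw":0,"claw":5.5}
    - {"tx":0,"ty":0,"tz":-2.5,"yaw":0,"claw":5.5}
    - {"tx":0,"ty":0,"tz":-2.5,"yaw":0,"claw":5.5}
    - {"tx":0,"ty":0,"tz":-2.5,"yaw":0,"claw":5.5}
    - {"tx":0,"ty":0,"tz":-1.7,"yaw":0,"claw":5.5}
    - {"tx":0,"ty":0,"tz":0,"yaw":0,"claw":5.5}
    - {"tx":0,"ty":0,"tz":0,"yaw":0,"claw":3}
    - {"tx":0,"ty":0,"tz":0,"yaw":0,"claw":3}
    - {"tx":0,"ty":0,"tz":0,"yaw":0,"claw":1}
    - {"tx":0,"ty":0,"tz":0,"yaw":0,"claw":1}
    - {"tx":0,"ty":0,"tz":0,"yaw":0,"claw":1}
    - {"tx":0,"ty":0,"tz":0,"yaw":0,"claw":1}

```text
time_s: 10.2
position: [0.4473, 0.0295, 0.0513]
tool_rot: [[0.93, 0.367, 0.002], [0.367, -0.93, -0.0], [0.002, 0.001, -1.0]]
ft_force: [-0.3, 1.5, 6.6]
grip_width: 0.0227
gripper_force: 58.4
```

Emit:
servo_tool:
  steps:
    - {"tx":0,"ty":0,"tz":2,"yaw":0,"claw":1}
    - {"tx":0,"ty":0,"tz":3,"yaw":0,"claw":1}
    - {"tx":0,"ty":0,"tz":3,"yaw":0,"claw":1}
    - {"tx":0,"ty":0,"tz":2,"yaw":0,"claw":1}
    - {"tx":0.75,"ty":1.7,"tz":0,"yaw":0,"claw":1}
    - {"tx":1.2,"ty":2.5,"tz":0,"yaw":0,"claw":1}
    - {"tx":1.2,"ty":2.5,"tz":0,"yaw":0,"claw":1}
    - {"tx":1.2,"ty":2.5,"tz":0,"yaw":0,"claw":1}
    - {"tx":1.2,"ty":2.5,"tz":0,"yaw":0,"claw":1}
    - {"tx":1.2,"ty":2.5,"tz":0,"yaw":0,"claw":1}
    - {"tx":1.2,"ty":2.5,"tz":0,"yaw":0,"claw":1}
    - {"tx":1.2,"ty":2.5,"tz":0,"yaw":0,"claw":1}
    - {"tx":1.2,"ty":2.5,"tz":0,"yaw":0,"claw":1}
    - {"tx":1.2,"ty":2.5,"tz":0,"yaw":0,"claw":1}
    - {"tx":1.2,"ty":2.5,"tz":0,"yaw":0,"claw":1}
    - {"tx":0,"ty":0,"tz":-2,"yaw":0,"claw":1}
    - {"tx":0,"ty":0,"tz":-3,"yaw":0,"claw":1}
    - {"tx":0,"ty":0,"tz":-2,"yaw":0,"claw":1}
    - {"tx":0,"ty":0,"tz":-1.2,"yaw":0,"claw":1}
    - {"tx":0,"ty":0,"tz":0,"yaw":0,"claw":1}

```text
time_s: 12.2
position: [0.5736, 0.2961, 0.0668]
tool_rot: [[0.93, 0.367, -0.003], [0.367, -0.93, -0.001], [-0.003, -0.0, -1.0]]
ft_force: [0.0, -0.9, -2.8]
grip_width: 0.0224
gripper_force: 59.3
```

```bash
python3 - <<'E'
from h import *
o=env.observe(); print(o['position'])
snap('wrist','w4'); W=wworld('w4'); discs(W,PTS[-2:]+[('placed',.462,.278,.054)])
p=load('w4')['p']; hsv=cv2.cvtColor(p,cv2.COLOR_RGB2HSV)
blue=cv2.inRange(hsv,(100,60,40),(130,255,255))>0
X=W[blue]; X=X[(abs(X[:,2])<.02)]
# local frame about master, dir 77.5deg
t=np.radians(77.5); e=np.array([np.cos(t),np.sin(t)]); n=np.array([e[1],-e[0]])
D=X[:,:2]-[.5887,.362]; s=D@e; w=D@n; k=(abs(w)<.04)&(s>-.14)&(s<.05)
for lo in np.arange(-.13,.03,.02):
    q=k&(s>=lo)&(s<lo+.02); print(round(lo,2),q.sum(),'w',w[q&(w<0)].mean().round(4) if (q&(w<0)).any() else None,w[q&(w>0)].mean().round(4) if (q&(w>0)).any() else None)
E
```

```text
[0.57356846 0.29609515 0.06678062]
mS 0
mL [0.591  0.3614 0.0856] [589.9 362.4] 12.2 2837
placed 0
-0.13 452 w -0.0022 0.0157
-0.11 227 w None 0.0233
-0.09 252 w None 0.0236
-0.07 307 w -0.0244 0.0239
-0.05 538 w -0.0238 0.0242
-0.03 537 w -0.0235 0.0245
-0.01 361 w -0.0233 0.0248
0.01 540 w -0.003 0.0169
```

View pics/w4.png

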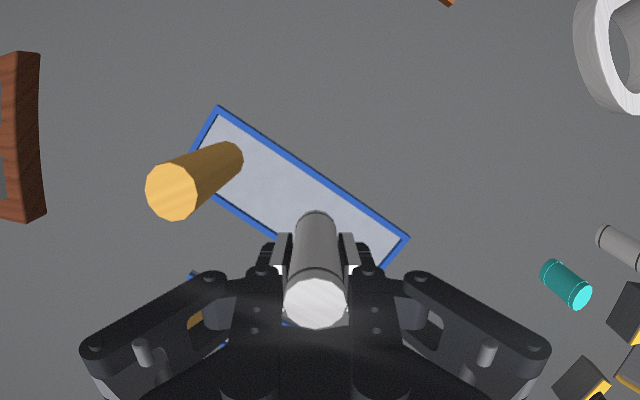

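The long pin is held over the far blue tray: its foot is near (315,215) between the rims, and its master is at (172,190). It is centred, so I'll lower it.

Emit:
servo_tool:
  steps:
    - {"tx":0,"ty":0,"tz":-0.6,"yaw":0,"claw":1}
    - {"tx":0,"ty":0,"tz":-0.3,"yaw":0,"claw":1}
    - {"tx":0,"ty":0,"tz":-0.1,"yaw":0,"claw":1}
    - {"tx":0,"ty":0,"tz":0,"yaw":0,"claw":1}
    - {"tx":0,"ty":0,"tz":0,"yaw":0,"claw":1}

```text
time_s: 12.75
position: [0.5745, 0.2964, 0.0586]
tool_rot: [[0.93, 0.367, 0.0], [0.367, -0.93, 0.0], [0.0, 0.0, -1.0]]
ft_force: [0.4, -0.2, -3.3]
grip_width: 0.0225
gripper_force: 59.3
```

Emit:
servo_tool:
  steps:
    - {"tx":0,"ty":0,"tz":-0.15,"yaw":0,"claw":1}
    - {"tx":0,"ty":0,"tz":-0.1,"yaw":0,"claw":1}
    - {"tx":0,"ty":0,"tz":0,"yaw":0,"claw":1}
    - {"tx":0,"ty":0,"tz":0,"yaw":0,"claw":1}

```text
time_s: 13.15
position: [0.5744, 0.2964, 0.0558]
tool_rot: [[0.93, 0.367, -0.0], [0.367, -0.93, -0.0], [-0.0, 0.0, -1.0]]
ft_force: [-0.6, -0.4, -2.9]
grip_width: 0.023
gripper_force: 59.3
```

Emit:
servo_tool:
  steps:
    - {"tx":0,"ty":0,"tz":-0.05,"yaw":0,"claw":1}
    - {"tx":0,"ty":0,"tz":-0.05,"yaw":0,"claw":1}
    - {"tx":0,"ty":0,"tz":0,"yaw":0,"claw":1}
    - {"tx":0,"ty":0,"tz":0,"yaw":0,"claw":1}

```text
time_s: 13.55
position: [0.5745, 0.2964, 0.0554]
tool_rot: [[0.93, 0.367, 0.001], [0.367, -0.93, 0.0], [0.001, 0.0, -1.0]]
ft_force: [-2.3, -0.1, 3.6]
grip_width: 0.0226
gripper_force: 59.6
```

Contact. I'll release and lift.

Emit:
servo_tool:
  steps:
    - {"tx":0,"ty":0,"tz":0,"yaw":0,"claw":3}
    - {"tx":0,"ty":0,"tz":0,"yaw":0,"claw":3}
    - {"tx":0,"ty":0,"tz":0,"yaw":0,"claw":4.5}
    - {"tx":0,"ty":0,"tz":0,"yaw":0,"claw":4.5}
    - {"tx":0,"ty":0,"tz":0,"yaw":0,"claw":4.5}
    - {"tx":0,"ty":0,"tz":1,"yaw":0,"claw":4.5}
    - {"tx":0,"ty":0,"tz":2,"yaw":0,"claw":4.5}
    - {"tx":0,"ty":0,"tz":3,"yaw":0,"claw":4.5}
    - {"tx":0,"ty":0,"tz":3,"yaw":0,"claw":4.5}
    - {"tx":0,"ty":0,"tz":2,"yaw":0,"claw":4.5}
    - {"tx":0,"ty":0,"tz":0,"yaw":0,"claw":4.5}
    - {"tx":0,"ty":0,"tz":0,"yaw":0,"claw":4.5}

```text
time_s: 14.75
position: [0.5742, 0.2963, 0.1649]
tool_rot: [[0.93, 0.367, 0.0], [0.367, -0.93, 0.0], [0.0, 0.0, -1.0]]
ft_force: [-0.7, 0.5, 0.1]
grip_width: 0.045
gripper_force: 0.0
```

```bash
python3 - <<'E'
from h import *
snap('wrist','w5'); discs(wworld('w5'),PTS[:2]+PTS[3:]+[('pS',.462,.278,.054),('pL',.575,.297,.084)])
E
```

```text
mid [0.6528 0.0331 0.0659] [652.7  30.3] 12.7 333
short 0
turq [0.6002 0.0865 0.0511] [599.9  84.1] 12.5 394
orange [0.5427 0.1662 0.049 ] [541.1 162. ] 10.2 116
mS [0.4781 0.354  0.0541] [476.1 351.9] 9.4 84
mL [0.5902 0.362  0.0859] [589.7 362.7] 12.1 942
pS [0.4652 0.2796 0.0553] [463.1 279. ] 12.7 501
pL [0.5749 0.2967 0.0857] [574.4 296.5] 12.3 947
```

Both pins stand upright in their rows. Now to the middle pin.

Emit:
servo_tool:
  steps:
    - {"tx":0.5,"ty":-1.7,"tz":0,"yaw":0,"claw":5}
    - {"tx":0.75,"ty":-2.5,"tz":0,"yaw":0,"claw":5}
    - {"tx":0.75,"ty":-2.5,"tz":0,"yaw":0,"claw":5}
    - {"tx":0.75,"ty":-2.5,"tz":0,"yaw":0,"claw":5}
    - {"tx":0.75,"ty":-2.5,"tz":0,"yaw":0,"claw":5}
    - {"tx":0.75,"ty":-2.5,"tz":0,"yaw":0,"claw":5}
    - {"tx":0.75,"ty":-2.5,"tz":0,"yaw":0,"claw":5}
    - {"tx":0.75,"ty":-2.5,"tz":0,"yaw":0,"claw":5}
    - {"tx":0.75,"ty":-2.5,"tz":0,"yaw":0,"claw":5}
    - {"tx":0.75,"ty":-2.5,"tz":0,"yaw":0,"claw":5}
    - {"tx":0.5,"ty":-2.5,"tz":0,"yaw":0,"claw":5}
    - {"tx":0,"ty":0,"tz":0,"yaw":0,"claw":5}
    - {"tx":0,"ty":0,"tz":0,"yaw":0,"claw":5}

```text
time_s: 16.1
position: [0.6515, 0.0283, 0.1639]
tool_rot: [[0.931, 0.366, -0.002], [0.366, -0.931, 0.0], [-0.002, -0.001, -1.0]]
ft_force: [-0.2, 0.4, 0.1]
grip_width: 0.0499
gripper_force: 0.0
```

```bash
python3 - <<'E'
from h import *
print(env.observe()['position']); snap('wrist','w6'); W=wworld('w6'); discs(W,[PTS[0],PTS[3]])
p=load('w6')['p']; hsv=cv2.cvtColor(p,cv2.COLOR_RGB2HSV)
red=(cv2.inRange(hsv,(0,150,90),(6,255,255))|cv2.inRange(hsv,(172,150,90),(180,255,255)))>0
X=W[red]; X=X[abs(X[:,2]-.045)<.01]; print('eye wrist',len(X),X.mean(0) if len(X) else 0)
W=world('top0');p=load('top0')['p']; hsv=cv2.cvtColor(p,cv2.COLOR_RGB2HSV)
red=(cv2.inRange(hsv,(0,150,90),(6,255,255))|cv2.inRange(hsv,(172,150,90),(180,255,255)))>0
X=W[red]; X=X[(abs(X[:,2]-.045)<.01)&(X[:,1]<-.3)]; print('eye top',len(X),X.mean(0))
E
```

```text
[0.651512   0.02834666 0.16388361]
mid [0.6541 0.0297 0.0667] [653.4  29.4] 12.2 820
turq [0.6015 0.0827 0.0514] [600.3  83.1] 12.4 647
eye wrist 44 [ 0.58293605 -0.34816636  0.04763526]
eye top 80 [ 0.57504594 -0.34829635  0.04406106]
```

Emit:
servo_tool:
  steps:
    - {"tx":0.1,"ty":0.1,"tz":-1.5,"yaw":0,"claw":5}
    - {"tx":0,"ty":0,"tz":-2.5,"yaw":0,"claw":5}
    - {"tx":0,"ty":0,"tz":-2.5,"yaw":0,"claw":5}
    - {"tx":0,"ty":0,"tz":-2.5,"yaw":0,"claw":5}
    - {"tx":0,"ty":0,"tz":-1.8,"yaw":0,"claw":5}
    - {"tx":0,"ty":0,"tz":-1.1,"yaw":0,"claw":5}
    - {"tx":0,"ty":0,"tz":0,"yaw":0,"claw":5}
    - {"tx":0,"ty":0,"tz":0,"yaw":0,"claw":3}
    - {"tx":0,"ty":0,"tz":0,"yaw":0,"claw":3}
    - {"tx":0,"ty":0,"tz":0,"yaw":0,"claw":1}
    - {"tx":0,"ty":0,"tz":0,"yaw":0,"claw":1}
    - {"tx":0,"ty":0,"tz":0,"yaw":0,"claw":1}
    - {"tx":0,"ty":0,"tz":0,"yaw":0,"claw":1}

```text
time_s: 17.45
position: [0.6534, 0.0303, 0.0471]
tool_rot: [[0.93, 0.367, 0.002], [0.367, -0.93, -0.0], [0.002, 0.001, -1.0]]
ft_force: [-1.3, -0.0, 6.3]
grip_width: 0.0227
gripper_force: 58.5
```

Emit:
servo_tool:
  steps:
    - {"tx":0,"ty":0,"tz":2,"yaw":0,"claw":1}
    - {"tx":0,"ty":0,"tz":3,"yaw":0,"claw":1}
    - {"tx":0,"ty":0,"tz":4,"yaw":0,"claw":1}
    - {"tx":0,"ty":0,"tz":3,"yaw":0,"claw":1}
    - {"tx":0,"ty":0,"tz":2,"yaw":0,"claw":1}
    - {"tx":-0.3,"ty":-1.5,"tz":0,"yaw":0,"claw":1}
    - {"tx":-0.5,"ty":-2.5,"tz":0,"yaw":0,"claw":1}
    - {"tx":-0.5,"ty":-2.5,"tz":0,"yaw":0,"claw":1}
    - {"tx":-0.5,"ty":-2.5,"tz":0,"yaw":0,"claw":1}
    - {"tx":-0.5,"ty":-2.5,"tz":0,"yaw":0,"claw":1}
    - {"tx":-0.5,"ty":-2.5,"tz":0,"yaw":0,"claw":1}
    - {"tx":-0.5,"ty":-2.5,"tz":0,"yaw":0,"claw":1}
    - {"tx":-0.5,"ty":-2.5,"tz":0,"yaw":0,"claw":1}
    - {"tx":-0.5,"ty":-2.5,"tz":0,"yaw":0,"claw":1}
    - {"tx":-0.5,"ty":-2.5,"tz":0,"yaw":0,"claw":1}
    - {"tx":-0.5,"ty":-2.5,"tz":0,"yaw":0,"claw":1}
    - {"tx":-0.5,"ty":-2.5,"tz":0,"yaw":0,"claw":1}
    - {"tx":-0.5,"ty":-2.5,"tz":0,"yaw":0,"claw":1}
    - {"tx":0,"ty":0,"tz":0,"yaw":0,"claw":1}
    - {"tx":0,"ty":0,"tz":0,"yaw":0,"claw":1}

```text
time_s: 19.45
position: [0.5889, -0.2852, 0.1842]
tool_rot: [[0.931, 0.366, -0.002], [0.366, -0.931, 0.002], [-0.001, -0.002, -1.0]]
ft_force: [-0.1, -0.3, -2.4]
grip_width: 0.023
gripper_force: 59.0
```

```bash
cat > e.py <<'E'
import sys
from h import *
tag=sys.argv[1]
o=env.observe(); print(o['position'],o['ft_force']); snap('wrist',tag); W=wworld(tag)
p=load(tag)['p']; hsv=cv2.cvtColor(p,cv2.COLOR_RGB2HSV)
red=(cv2.inRange(hsv,(0,150,90),(6,255,255))|cv2.inRange(hsv,(172,150,90),(180,255,255)))>0
X=W[red]; X=X[(abs(X[:,2]-.045)<.012)&(X[:,1]<-.3)]
if len(X): print('eye',len(X),X.mean(0),cv2.minEnclosingCircle((X[:,:2]*1000).astype(np.float32)))
yel=cv2.inRange(hsv,(22,120,90),(35,255,255))>0
Y=W[yel]; Y=Y[(abs(Y[:,2]-.062)<.008)&(Y[:,1]<-.22)]
if len(Y): print('rail',len(Y),cv2.minAreaRect((Y[:,:2]*1000).astype(np.float32)),np.median(Y[:,2]))
E
python3 e.py w7
```

```text
[ 0.58885863 -0.28522838  0.18418691] [-0.12415854 -0.30323831 -2.36250962]
eye 522 [ 0.57633571 -0.34768695  0.04727966] ((575.5512084960938, -347.8545227050781), 12.93663215637207)
rail 3282 ((576.7698364257812, -347.4630126953125), (163.54904174804688, 165.32118225097656), 11.266719818115234) 0.06678227475734223
```

View pics/w7.png

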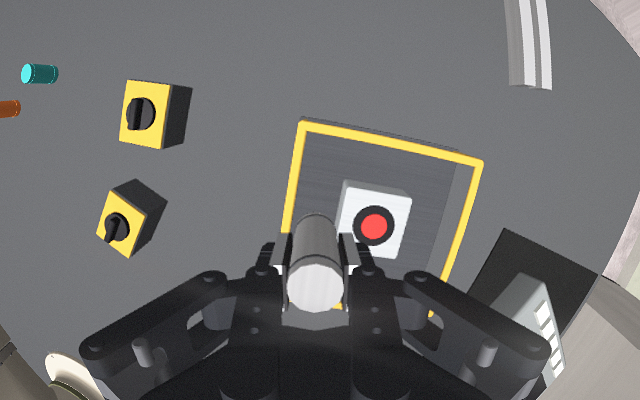

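The held pin is at (315,285) and the red eye at (374,227), with the rail around it. I'll check where the pin sits relative to the TCP.

```bash
python3 - <<'E'
from h import *
W=wworld('w7'); z=load('w7'); 
S=W[(abs(W[...,2]-.202)<.004)&(np.hypot(W[...,0]-.589,W[...,1]+.285)<.018)]
print(len(S),S.mean(0),cv2.minEnclosingCircle((S[:,:2]*1000).astype(np.float32)))
E
```

```text
3303 [ 0.59028711 -0.28443857  0.20378249] ((589.1263427734375, -284.91168212890625), 17.882328033447266)
```

Emit:
servo_tool:
  steps:
    - {"tx":-0.3,"ty":-1.5,"tz":0,"yaw":0,"claw":1}
    - {"tx":-0.5,"ty":-2,"tz":0,"yaw":0,"claw":1}
    - {"tx":-0.4,"ty":-2,"tz":0,"yaw":0,"claw":1}
    - {"tx":-0.1,"ty":-0.8,"tz":0,"yaw":0,"claw":1}
    - {"tx":0,"ty":0,"tz":0,"yaw":0,"claw":1}
    - {"tx":0,"ty":0,"tz":0,"yaw":0,"claw":1}
    - {"tx":0,"ty":0,"tz":0,"yaw":0,"claw":1}

```text
time_s: 20.2
position: [0.577, -0.347, 0.1859]
tool_rot: [[0.93, 0.368, 0.0], [0.368, -0.93, 0.0], [0.0, -0.0, -1.0]]
ft_force: [0.1, 0.0, -2.9]
grip_width: 0.0224
gripper_force: 59.1
```

```bash
python3 e.py w8
```

```text
[ 0.57704757 -0.3469678   0.185867  ] [ 0.08928272  0.00528321 -2.86900675]
eye 591 [ 0.57628161 -0.34769562  0.04727684] ((575.956298828125, -348.01678466796875), 12.588339805603027)
rail 4363 ((576.1250610351562, -347.743408203125), (165.33389282226562, 165.28790283203125), 11.268964767456055) 0.06675577898756607
```

Emit:
servo_tool:
  steps:
    - {"tx":-0.15,"ty":-0.1,"tz":-1,"yaw":0,"claw":1}
    - {"tx":0,"ty":0,"tz":-1.5,"yaw":0,"claw":1}
    - {"tx":0,"ty":0,"tz":-1.5,"yaw":0,"claw":1}
    - {"tx":0,"ty":0,"tz":-1.5,"yaw":0,"claw":1}
    - {"tx":0,"ty":0,"tz":-1.2,"yaw":0,"claw":1}
    - {"tx":0,"ty":0,"tz":-0.7,"yaw":0,"claw":1}
    - {"tx":0,"ty":0,"tz":0,"yaw":0,"claw":1}
    - {"tx":0,"ty":0,"tz":0,"yaw":0,"claw":1}

```text
time_s: 21.05
position: [0.5756, -0.3487, 0.1123]
tool_rot: [[0.93, 0.367, 0.001], [0.367, -0.93, -0.0], [0.0, 0.001, -1.0]]
ft_force: [-0.3, 0.2, -1.6]
grip_width: 0.0228
gripper_force: 59.1
```

```bash
python3 e.py w9; python3 - <<'E'
from h import *
snap('side','s9'); a=cv2.imread('pics/w9.png')[130:330,180:500]; b=cv2.imread('pics/s9.png')[80:205,340:500]
cv2.imwrite('pics/c9.png',np.vstack([cv2.resize(a,(480,300)),cv2.resize(b,(384,300),interpolation=cv2.INTER_CUBIC)[:, :].copy() if 0 else cv2.resize(b,(480,300),interpolation=cv2.INTER_CUBIC)]))
E
```

```text
[ 0.57556933 -0.34869901  0.11225876] [-0.28321169  0.15228198 -1.57980567]
eye 497 [ 0.58115859 -0.34543993  0.04729429] ((576.1378173828125, -347.7904357910156), 12.368427276611328)
rail 6745 ((576.9148559570312, -347.4115905761719), (163.4314727783203, 165.30755615234375), 11.408181190490723) 0.06676992994891601
```

View pics/c9.png

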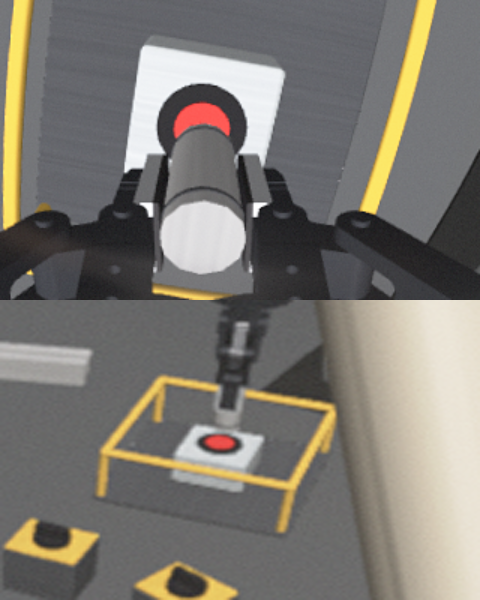

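The pin hangs centred over the eye at (203,122), about 2 cm above it and well inside the rail. I'll go down the last centimetre.

Emit:
servo_tool:
  steps:
    - {"tx":0,"ty":0.05,"tz":-0.4,"yaw":0,"claw":1}
    - {"tx":0,"ty":0,"tz":-0.4,"yaw":0,"claw":1}
    - {"tx":0,"ty":0,"tz":-0.2,"yaw":0,"claw":1}
    - {"tx":0,"ty":0,"tz":0,"yaw":0,"claw":1}
    - {"tx":0,"ty":0,"tz":0,"yaw":0,"claw":1}
    - {"tx":0,"ty":0,"tz":0,"yaw":0,"claw":1}
    - {"tx":0,"ty":0,"tz":0,"yaw":0,"claw":1}

```text
time_s: 21.85
position: [0.5754, -0.3482, 0.102]
tool_rot: [[0.93, 0.367, 0.0], [0.367, -0.93, -0.0], [0.0, 0.0, -1.0]]
ft_force: [0.4, 0.1, -2.5]
grip_width: 0.0231
gripper_force: 59.1
```

```bash
python3 - <<'E'
from h import *
print(env.observe()['position'],np.round(env.observe()['qvel'],3))
snap('side','s10'); snap('top','t10'); W=world('s10'); discs(world('t10'),[('pS',.462,.278,.054),('pL',.574,.296,.084)])
# lowest part of held pin (side camera), near eye axis
S=W[(np.hypot(W[...,0]-.5755,W[...,1]+.348)<.02)&(W[...,2]>.05)]
print(len(S),S[:,2].min(),np.percentile(S[:,2],[3,20]))
L=S[S[:,2]<.075]; z=load('s10'); c=z['T'][:3,3]; e=np.array([c[0]-.5755,c[1]+.348]); e/=np.linalg.norm(e); n=np.array([-e[1],e[0]])
for lo in (.055,.060,.065,.07):
    Q=S[(S[:,2]>=lo)&(S[:,2]<lo+.005)]
    if len(Q): D=Q[:,:2]-[.5755,-.348]; print(lo,len(Q),'lat',(D@n).min().round(4),(D@n).max().round(4),'near',(D@e).max().round(4))
E
```

```text
[ 0.5753905  -0.34817023  0.10197078] [-0.068  0.092  0.2    0.014  0.027  0.102]
pS [0.4614 0.2782 0.0526] [461.8 279.1] 12.1 65
pL [0.5716 0.2949 0.0827] [572.1 295.3] 12.0 70
124 0.05252379221495096 [0.05424982 0.06232235]
0.055 11 lat -0.0114 0.012 near 0.0124
0.06 19 lat -0.0118 0.0115 near 0.0161
0.065 13 lat -0.0096 0.0111 near 0.0154
0.07 15 lat -0.0099 0.0103 near 0.0132
```

The pin is centred, with its foot at about 55 mm, 1 cm above the eye. The two placed pins are still standing. I'm handing in.

```bash
python3 -c "
from rig import env
print(env.close_job())"
```

```text
the job is handed in; nothing more can be done
None
```

The short and long pins stand upright in their matching rows, and the arm is holding the middle pin still and upright, centred about 1 cm above the red eye; I handed the job in at about 22 s, and no verdict came back.

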